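Tuck the drip strip under the lapped splash plate and hold it down

TASK

On the glass-cutting bench, take the aluminium drip strip by its rib and slide its wide flange, flat on the trough board, under the loose lapped splash plate until the edge is home against the batten there, without lifting the plate. Finish while still holding on: keep the strip pressed firmly flat on the board, as for a workmate to screw it down, and do not let go. Leave everything else on the bench where it stands.

Things in the scene. Friction and masses are not known exactly. Their poses are not given: they have to be found in the camera images.
- strip_center (a point): Loose aluminium drip strip, 0.18 kg: plate 100 x 140 mm, 4 mm thick, with an upright rib 8 mm thick, 120 mm long, 40 mm high on it (44 mm in all). Point: middle of the rib, 22 mm above the underside. y along the rib, z up, x across it to the wide flange: plate reaches 80 mm to +x (edge to tuck), 20 mm to -x. Starts flat on the bench; grip the rib from above across its 8 mm.
- edge_left (a point): One corner of the strip's tuck edge, half-way through its 4 mm thickness: 80 mm along +x and 70 mm along +y of the strip's axes, 20 mm below strip_center.
- edge_right (a point): The other corner of the tuck edge: 80 mm along +x and 70 mm along -y of the strip's axes, 20 mm below strip_center.
- board: The fixed plywood trough board, 240 (x) x 260 (y) mm, 20 mm thick; origin at the centre of its underside. Its +x is the direction in which the strip is tucked; 140 mm of it lie open in front of the splash plate. A firm press on it is about 10 N, well over the weight of the strip.
- lap_mouth (a point): Point on the board's top face below the middle of the splash plate's free edge, 20 mm to +x of the board's centre. x points in under the plate, y along its edge, z up. The gap is 8 mm high, 240 mm wide; 30 mm in it ends at a fixed wooden batten, the stop. The strip is home when its tuck edge meets the batten, all of the edge within the plate's width.
- lap (a joint): White splash plate, 90 x 240 mm, 5 mm thick, 0.15 kg, hinged along its far side and lying loose on the batten; its free edge overhangs the batten by 30 mm, 8 mm above the board. Value: rad, 0 lying flat, growing as the free edge is lifted (0.09 rad is 8 mm at the edge).
- stone: Bystander, to be left alone: a white dressing stone, 100 x 50 x 30 mm; origin at the centre of its underside.
- tumbler: Bystander, to be left alone: a glass tumbler, 74 mm wide, 90 mm high; origin at the centre of its underside.
- tumbler2: Bystander, to be left alone: a second glass tumbler, 74 mm wide, 90 mm high; origin at the centre of its underside.
- goblet: Bystander, to be left alone: a stemmed glass, 68 mm wide, 150 mm high; origin at the centre of its underside.
- jar: Bystander, to be left alone: a closed grey jar, 72 mm wide, 90 mm high; origin at the centre of its underside.
- wheel: Bystander, to be left alone: a spare grinding wheel lying flat, 120 mm across, 14 mm thick; origin at the centre of its underside.
- brush: Bystander, to be left alone: a hand brush lying on the bench; origin at the centre of its underside.
- strip: The same drip strip as a body; origin on its underside below strip_center (22 mm lower), same axes. It is solid metal: a firm grip of 60 N on the rib does no harm.
Things that resemble listed ones, but are neither listed nor needed, are in the scene too. Of the things shaped like the strip, the aluminium one is meant.

How it is judged:
On the way, in this order (a step that is already met when the one before it is completed fails the run):
1. the strip is picked up off the bench by the gripper (height (world z) of strip_center above 0.034 m and contact force between the fingers and strip above 1 N), for 0.1 s.
2. the whole tuck edge is under the splash plate (x of each of edge_left, edge_right in the frame of lap_mouth above 0.018 m and y of edge_left in the frame of lap_mouth between -0.12 and 0.12 m and y of edge_right in the frame of lap_mouth between -0.12 and 0.12 m and z of each of edge_left, edge_right in the frame of lap_mouth below 0.007 m), for 0.2 s.
At the end, for the whole second after the job is handed in: Both tuck-edge corners at least 18 mm in under the splash plate (batten at 30 mm), within its width and under 7 mm above the board; strip flat on the board within 0.04 rad, pressed on it with over 4 N, fingers still on it with over 2 N, plate below 0.03 rad (all of step 2 and z of each of edge_left, edge_right in the frame of lap_mouth above -0.003 m and angle between the z axis of strip_center and the z axis of board, either way round below 0.04 rad and contact force between strip and board above 4 N and contact force between the fingers and strip above 2 N and value of joint lap below 0.03 rad); the arm keeps its last pose, push and grip.
It fails at once if the splash plate is lifted by more than 0.09 rad (8 mm at its edge) (value of joint lap above 0.09 rad).
It fails at once if a bystander is moved by more than 30 mm (distance of any of stone, tumbler, tumbler2, goblet, jar, wheel, brush from where it was at the start of the episode above 0.03 m).
It also fails if it takes over 45 s, if anything falls off the work surface, if the arm or the gripper's body presses on something with over 40 N, if the wrist force passes 120 N, or if a joint passes its speed limit or range.

ROBOT

A 7-joint arm with a two-finger parallel gripper is mounted at the origin on the work surface. World frame = base frame: x ahead of the robot, y to its left, z up, the work surface at z = 0. Lengths are in m, angles in rad, forces in N, time in s.
With the tool pointing down it reaches from about 0.4 to 0.85 m from the base axis. Payload 10.4 kg.
Tool frame: the origin (TCP) lies on the centre line of the jaws, within the pads' length; the fingertips stand r.tip_extent ahead of it and the grasp point (between the pads) lies 8 mm behind it (r.tip_extent is the distance from the TCP to the fingertips, in m); z points along the fingers, y is the direction in which the jaws open and shut (so a half turn about z gives the same grasp; the last joint's range is limited). The gripper opens to 87 mm and grips with 3 to 60 N. Pads are 19 mm wide; open, the fingers measure 117 mm over their backs; the gripper's body (75 mm by 190 mm) begins 51 mm behind the grasp point.
Start: joints at [-1.231, 0.332, -0.065, 1.46, 0.022, 1.35, -0.088], TCP at [0.222, 0.584, 0.234] pointing down, gripper open.
Joint ranges: [-2.6, 2.6], [-0.5, 2.12], [-1.47, 1.34], [0.16, 2.42], [-1.27, 4.41], [0.06, 2.06], [-2.6, 2.6]. Speed limits (rad/s): [2.22, 2.22, 2.79, 2.79, 3.14, 3.14, 3.14].

INTERFACE

Orientations are given as a unit quaternion [x, y, z, w].
In Python, from bench import r gives the robot as it stands.
- The arm moves only by the shell command python3 -m jog 'ROWS' [FORCE]. ROWS is JSON, a list of rows, each a list of 7 numbers: the shift along the tool's x, y, z in cm, then the turn, a rotation vector about the tool's x, y, z in rad, then the opening, from -1 (shut) to 1 (fully open). In form: [[tx, ty, tz, wx, wy, wz, jaw], ...]. A call has 1 to 20 rows; each row shifts and turns the commanded pose from where the row before left it, along the tool's axes as they then stand; what a row does not reach is not made up. A row lasts 1/8 s, in which the tool goes at most 62.5 mm and 10.7 degrees, less where a joint would pass 70% of its speed; a pose out of reach is approached as far as the arm can. A call with a gripper value outside its range is refused whole. The fingers move at their own pace and stop on an object; FORCE is the grip in N (left out, the last holds). Time passes only in rows, so rows that do not move let the fingers close. It gives the time, the measured TCP pose, the force and the opening at its end, in the units of the state.
- r.read_state(): the state, without advancing time (a new reading comes with each control period).
- r.camera(name): name is "scene" or "top" or "wrist"; returns a dict with "frame" (420x560x3 uint8, red, green, blue), "fx", "fy", "cx", "cy" (pixels), "k1" (the pictures are not rectified: a ray, as slopes to the right and down, at radius r is drawn at 1 + k1 r^2 times it, then the intrinsics apply), "camera_from_world" (4x4, takes a point from world to camera coordinates). Camera axes: x right, y down, z forward; pixel columns grow to the right and rows downward; lengths in m; the calibration is good to about 2 mm. A picture is of the moment at which its call begins. There is no depth.
- r.close_job(): hands the job in, once; it reports no verdict.
Trained networks look in a picture, given as the dict that the camera call returned (one of the last four; its "shot" number tells which), for a name from the list of things; names that differ only in an ending like _2 or _b are one class to them, and where a whole thing is asked for, a point or a joint stands for the part that bears it (a point fixed in the world has none). Each returns a list of dicts, best first, with "score" (0 to 1); they miss things now and then, are a little off and sometimes report something else, mostly with a low value. They report only what shows in the picture. A call takes as long as a camera call. They do not tell look-alikes from the thing itself.
- r.search_frame(picture, thing): "rect" ([left, top, right, bottom] in pixels, round what is visible of it).
The state is a dict: "time": time; "joint_positions": joint angles; "joint_vel": joint speeds; "joint_torque": joint torques, N m; "ee_pos": TCP position; "eef_rot": TCP orientation; "ft_force": force on the tool from outside, world axes, zero at the start; "torque": the same for the moment, N m; "width": finger opening in m.
Only numpy, scipy, OpenCV 4.12 (cv2) and the standard library are available. Lean on these libraries where they do the work, as an engineer would, in place of code of your own. Each camera call takes 0.05 s, during which the arm holds its last target.

## Working session

There is one attempt and no reset: what is moved stays moved. The work goes in short steps, Python scripts to look and compute and a shell command to move; the robot and the scene stay as the last step left them, time stands still between calls to the robot, and variables do not carry over. Pictures are saved under pics/ and viewed, and the job is handed in when it is done.

```bash
ls; mkdir -p pics
python3 - <<'E'
from bench import r
import cv2
print(r.tip_extent, r.read_state())
for n in ["scene","top","wrist"]:
    c=r.camera(n); cv2.imwrite(f"pics/{n}0.png",c["frame"][:,:,::-1])
    print(n,c["fx"],c["fy"],c["cx"],c["cy"],c["k1"],c["camera_from_world"].tolist() if hasattr(c["camera_from_world"],'tolist') else c["camera_from_world"])
    if n!="wrist":
      for t in ["strip","board","lap","stone","tumbler","goblet","jar","wheel","brush"]:
        print(t,[( [round(v) for v in d["rect"]],round(d["score"],2)) for d in r.search_frame(c,t)[:4]])
E
```

```text
pics
0.011 {'time': 0.0, 'joint_positions': array([-1.23059181,  0.33284631, -0.06472725,  1.46095466,  0.02159365,
        1.34992684, -0.08852179]), 'joint_vel': array([ 1.08329802e-03, -4.24919152e-04,  2.90138769e-04,  1.93208292e-03,
        2.11601309e-05, -9.15858103e-04,  1.32414788e-03]), 'joint_torque': array([ 7.21682791e-04, -6.23248458e+01,  2.51893443e-02, -3.89883506e+01,
       -6.12359704e-02,  3.98582197e-02,  1.29198047e-04]), 'ee_pos': array([0.22166217, 0.58395723, 0.2327636 ]), 'eef_rot': array([ 1.80397228e-01,  9.83593576e-01, -7.12436223e-04, -1.03136555e-04]), 'ft_force': array([-0.21424171,  0.32347982, -0.45850887]), 'torque': array([-0.02268192, -0.03408966,  0.04454196]), 'width': 0.0873754339044975}
scene 510.75951452103266 510.75951452103266 280.1302200908911 212.51509842896928 -0.04007536490151176 [[-0.43796964839201874, 0.8988915061476971, -0.01329087141221983, 0.20657716021973943], [0.5943493126431314, 0.27843114985493184, -0.7544700056006851, -0.2566605731260629], [-0.6744860870677828, -0.3383343833635376, -0.6561999416229828, 1.7330199607166017], 
[... 1078 characters left out ...]
, ([273, 134, 300, 169], 0.54)]
lap [([162, 188, 197, 276], 0.89)]
stone [([306, 198, 336, 232], 0.55)]
tumbler [([271, 135, 301, 166], 0.68), ([336, 126, 358, 154], 0.66)]
goblet [([77, 202, 123, 232], 0.88)]
jar [([372, 134, 403, 163], 0.65)]
wheel [([226, 109, 263, 148], 0.59)]
brush [([431, 202, 449, 267], 0.84)]
wrist 330.40949486706364 330.40949486706364 285.862351709524 207.00724909396232 -0.04083195585495475 [[0.35461025283079073, 0.9350142068867555, 3.882289211674996e-05, -0.6259449930927771], [0.9009950932319676, -0.3417193790528886, 0.26727459279106386, -0.03262913671368195], [0.2499188079341039, -0.0947433316895834, -0.9636204079102708, 0.39044150041824316], [0.0, 0.0, 0.0, 1.0]]
```

View pics/scene0.png

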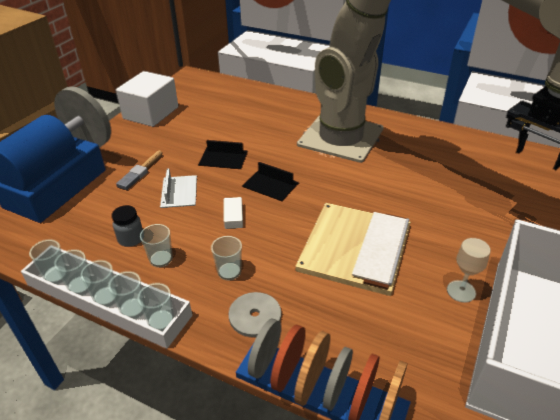

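View pics/top0.png

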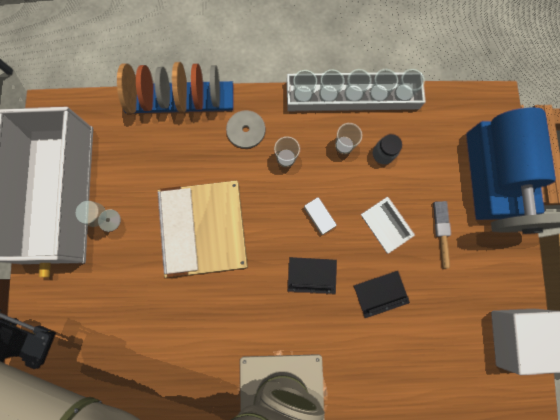

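View pics/wrist0.png

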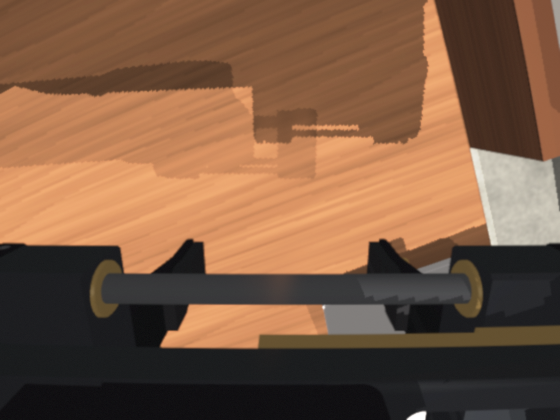

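Run:
```python
import cv2
a=cv2.imread('pics/top0.png')[190:330,270:430]; cv2.imwrite('pics/topc.png',cv2.resize(a,None,fx=5,fy=4.2,interpolation=2)[:600,:800])
a=cv2.imread('pics/scene0.png')[130:230,150:310]; cv2.imwrite('pics/scenec.png',cv2.resize(a,None,fx=5,fy=5,interpolation=2))
```

```text
(no output)
```

View pics/topc.png

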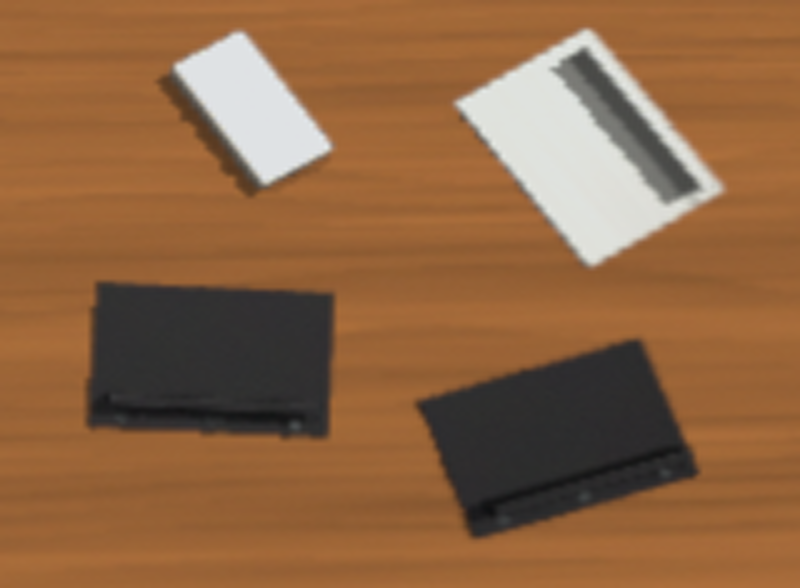

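View pics/scenec.png

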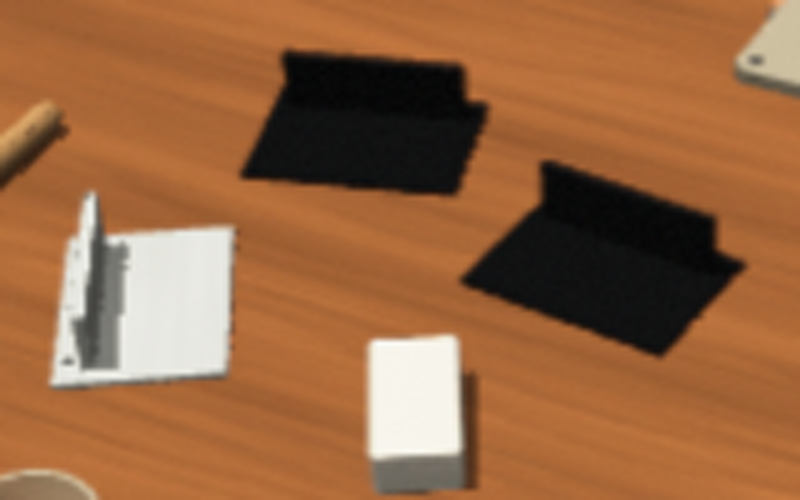

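The aluminium strip could be confused with four other things:
- The pale plate with a rib: scene (180,190), top (388,225).
- Two black look-alikes: scene (222,155) / top (381,293), and scene (271,181) / top (312,275).
- The white stone: scene (233,212), top (320,215).

By the description, I choose the pale metal one. Its rib stands on the side away from the board. The splash plate is at top (178,232), and the tuck direction is roughly world +y. Next I'll measure corners in larger crops.

```bash
cat > h.py <<'E'
import numpy as np, cv2
def K(c): return np.array([[c["fx"],0,c["cx"]],[0,c["fy"],c["cy"]],[0,0,1]]), np.array([c["k1"],0,0,0.])
def proj(c,P):
    T=np.array(c["camera_from_world"]); k,d=K(c)
    return cv2.projectPoints(np.atleast_2d(np.array(P,float)),cv2.Rodrigues(T[:3,:3])[0],T[:3,3],k,d)[0][:,0]
def ray(c,uv):
    T=np.array(c["camera_from_world"]); k,d=K(c)
    n=cv2.undistortPoints(np.array(uv,float).reshape(-1,1,2),k,d)[:,0]
    return -T[:3,:3].T@T[:3,3], np.c_[n,np.ones(len(n))]@T[:3,:3]
def onz(c,uv,z):
    o,v=ray(c,uv); return o+v*((z-o[2])/v[:,2])[:,None]
def tri(cs,uvs):
    A=np.zeros((3,3));b=np.zeros(3)
    for c,uv in zip(cs,uvs):
        o,v=ray(c,uv); v=v[0]/np.linalg.norm(v[0]); M=np.eye(3)-np.outer(v,v); A+=M;b+=M@o
    return np.linalg.solve(A,b)
def crop(c,x0,y0,x1,y1,f,name):
    a=np.ascontiguousarray(c["frame"][y0:y1,x0:x1,::-1]); a=cv2.resize(a,None,fx=f,fy=f,interpolation=2)
    for x in range((x0+9)//10*10,x1,10):
        cv2.putText(a,str(x),(int((x-x0+.5)*f)-10,8),0,.3,(255,255,0),1); cv2.line(a,(int((x-x0+.5)*f),10),(int((x-x0+.5)*f),16),(255,255,0),1)
    for y in range((y0+9)//10*10,y1,10):
        cv2.putText(a,str(y),(0,int((y-y0+.5)*f)+3),0,.3,(255,255,0),1); cv2.line(a,(20,int((y-y0+.5)*f)),(26,int((y-y0+.5)*f)),(255,255,0),1)
    cv2.imwrite("pics/"+name,a)
E
python3 - <<'E'
from h import *; from bench import r; import pickle
s=r.camera("scene");t=r.camera("top"); pickle.dump((s,t),open("c0.pkl","wb"))
crop(t,352,188,426,262,8,"a_t.png"); crop(s,152,160,212,220,9,"a_s.png")
crop(t,150,172,256,286,5,"b_t.png"); crop(s,290,195,416,303,5,"b_s.png")
E
```

```text
(no output)
```

View pics/a_t.png

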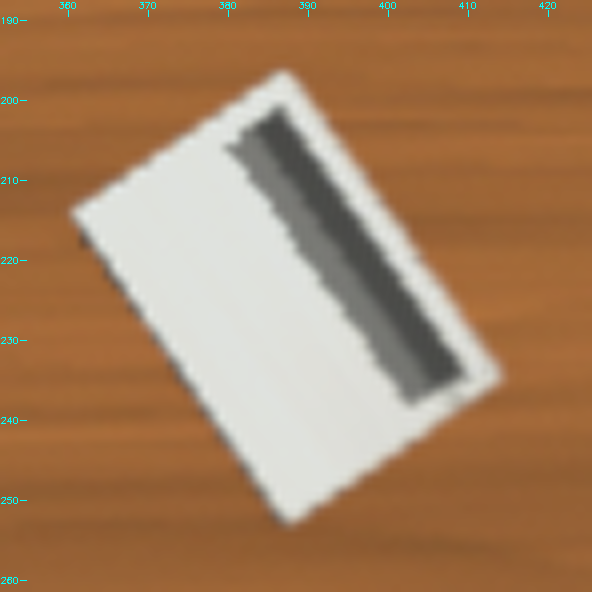

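View pics/a_s.png

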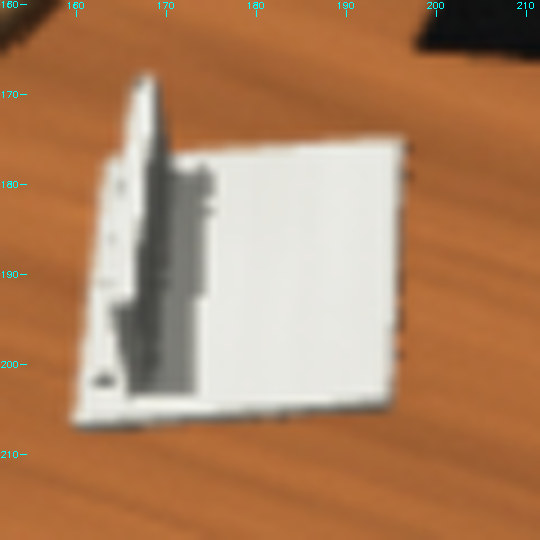

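View pics/b_t.png

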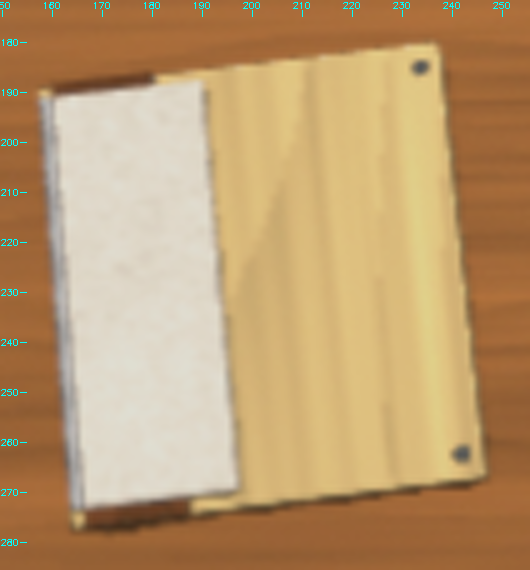

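View pics/b_s.png

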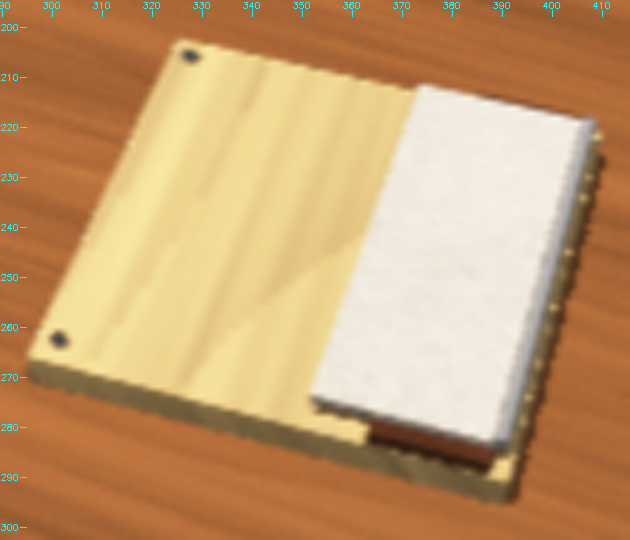

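```bash
cat > fit.py <<'E'
from h import *; import pickle
from scipy.optimize import least_squares
s,t=pickle.load(open("c0.pkl","rb"))
def fit(model,ts,ss,p0):
    def f(p,zfree=True):
        R=np.array([[np.cos(p[3]),-np.sin(p[3]),0],[np.sin(p[3]),np.cos(p[3]),0],[0,0,1]])
        W=lambda m:(R@np.array(m,float).T).T+p[:3]
        return np.r_[(proj(t,W([model[k] for k in ts]))-list(ts.values())).ravel(),(proj(s,W([model[k] for k in ss]))-list(ss.values())).ravel()]
    o=least_squares(f,p0,loss="soft_l1"); print(np.round(o.x,4),np.round(o.fun.reshape(-1,2),1).tolist()); return o.x
M=dict(el=(.08,.07,.004),er=(.08,-.07,.004),nl=(-.02,.07,.004),nr=(-.02,-.07,.004),rl=(0,.06,.044),rr=(0,-.06,.044))
T=dict(el=(387.5,252.8),er=(360.5,213.8),nl=(414.8,234.8),nr=(387.2,196.2))
S=dict(el=(196.7,174.8),er=(195,205),nl=(163.7,177),nr=(159.7,206.8),rl=(168,168),rr=(165,193.5))
fit(M,T,S,[.45,-.27,0,2.2])
B=dict(c=(-.12,-.13,.02),d=(-.12,.13,.02),a=(.12,.13,.02),b=(.12,-.13,.02),p=(.02,-.12,.033),q=(.02,.12,.033),q2=(.11,.12,.033),p2=(.11,-.12,.033))
# board +x ~ world +y ; +y ~ world -x (down in top)
TB=dict(b=(157.5,189.5),a=(165,277),c=(237.3,180.3),d=(246.5,267),p=(191,188),q=(197.5,269.5),q2=(166,273),p2=(160,191))
SB=dict(d=(325.5,203),c=(295.3,267),b=(391.5,292.5),p=(352,274.5),q=(373.5,211.5),q2=(406,219),p2=(388,283))
fit(B,TB,SB,[.45,.2,0,1.5])
for a,b in [("p","p"),("q","q"),("c","c"),("d","d")]: print(a,tri((t,s),(TB[a],SB[a])).round(4))
for a in ["el","er","nl","nr"]: print(a,tri((t,s),(T[a],S[a])).round(4))
E
python3 fit.py
```

```text
[ 4.9850e-01 -3.5480e-01  1.9000e-03  2.1185e+00] [[-0.1, 0.3], [0.1, -0.1], [-0.3, -0.0], [0.4, -0.2], [-0.3, 0.4], [-0.0, -0.7], [0.0, 0.4], [0.2, -0.1], [0.0, 0.3], [-0.0, -0.3]]
[ 0.4839  0.2219 -0.002   1.6687] [[-0.0, 0.0], [-0.9, 0.2], [0.2, -0.3], [0.6, 0.2], [-0.8, -0.2], [0.0, -0.0], [0.1, 0.3], [-0.2, 0.4], [-0.6, -0.2], [-0.5, -0.5], [-0.1, -0.8], [-0.6, -0.2], [-0.1, 0.8], [0.4, 0.7], [0.7, 0.9]]
p [0.6006 0.2531 0.0293]
q [0.3623 0.2298 0.0337]
c [0.6245 0.1162 0.0162]
d [0.3667 0.0916 0.0182]
el [ 0.3975 -0.3222  0.0079]
er [ 0.5167 -0.2504  0.0031]
nl [ 0.4488 -0.4088  0.0071]
nr [ 0.5687 -0.3353  0.0055]
```

The fits agree with the described sizes to within about 0.5 px:
- **Strip:** (0.4985, -0.355), yaw 2.12, lying on the bench.
- **Board:** (0.484, 0.222), yaw 1.67, top at z of about 0.018–0.02.

Next I'll move above the strip.

```bash
python3 -m jog '[[-3.76,-2.79,0,0,0,0,1],[-3.76,-2.79,0,0,0,0,1],[-3.76,-2.79,0,0,0,0,1],[-3.76,-2.79,0,0,0,0,1],[-3.76,-2.79,0,0,0,0,1],[-3.76,-2.79,0,0,0,0,1],[-3.76,-2.79,0,0,0,0,1],[-3.76,-2.79,0,0,0,0,1],[-3.76,-2.79,0,0,0,0,1],[-3.76,-2.79,0,0,0,0,1],[-3.76,-2.79,0,0,0,0,1],[0,0,0,0,0,0,1]]' 30
python3 -m jog '[[-1.78,-4.72,0,0,0,0.17,1],[0,0,0,0,0,0,1]]'
```

```text
time: 2.65
ee_pos: [0.5012, 0.1468, 0.2337]
eef_rot: [0.184, 0.983, -0.0, 0.001]
ft_force: [0.0, 0.7, -0.1]
width: 0.0868
time: 2.9
ee_pos: [0.4995, 0.0973, 0.2338]
eef_rot: [0.266, 0.964, -0.0, 0.0]
ft_force: [-0.3, -0.2, -0.5]
width: 0.0868
```

```bash
python3 -m jog '[[-2.57,-4.32,0,0,0,0,1],[-2.57,-4.32,0,0,0,0,1],[-2.57,-4.32,0,0,0,0,1],[-2.57,-4.32,0,0,0,0,1],[-2.57,-4.32,0,0,0,0,1],[-2.57,-4.32,0,0,0,0,1],[-2.57,-4.32,0,0,0,0,1],[-2.57,-4.32,0,0,0,0,1],[-2.57,-4.32,0,0,0,0,1],[0,0,0,0,0,0,1]]'
python3 -m jog '[[0,0,0,0,0,0.172,1],[0,0,0,0,0,0.172,1],[0,0,0,0,0,0.172,1],[0,0,0,0,0,0.172,1],[0,0,0,0,0,0.172,1],[0,0,0,0,0,0.172,1],[0,0,0,0,0,0.172,1],[0,0,0,0,0,0.172,1],[0,0,0,0,0,0.172,1],[0,0,0,0,0,0.172,1],[0,0,0,0,0,0.172,1],[0,0,0,0,0,0.172,1],[0,0,0,0,0,0,1]]'
python3 - <<'E'
from h import *; from bench import r; import pickle
print(r.read_state())
c=r.camera("wrist"); pickle.dump(c,open("w1.pkl","wb")); cv2.imwrite("pics/w1.png",c["frame"][:,:,::-1])
print(r.search_frame(c,"strip"))
yaw=2.1185;R=np.array([[np.cos(yaw),-np.sin(yaw),0],[np.sin(yaw),np.cos(yaw),0],[0,0,1]])
M=np.array([(.08,.07,.004),(.08,-.07,.004),(-.02,.07,.004),(-.02,-.07,.004),(0,.06,.044),(0,-.06,.044)])
print(proj(c,M@R.T+[.4985,-.3548,0]).round(1).tolist())
E
```

```text
time: 4.15
ee_pos: [0.5003, -0.3551, 0.233]
eef_rot: [0.265, 0.964, -0.001, -0.0]
ft_force: [-0.1, 0.9, -0.9]
width: 0.0871
time: 5.78
ee_pos: [0.5023, -0.3503, 0.233]
eef_rot: [0.963, 0.271, -0.0, -0.001]
ft_force: [0.6, -0.2, 0.2]
width: 0.087
{'time': 5.775, 'joint_positions': array([-0.27809204,  0.50242053,  1.13080203,  1.54114241, -0.45916105,
        1.39187139, -0.13405424]), 'joint_vel': array([ 0.01604486, -0.01056754, -0.00989369, -0.0008639 ,  0.01624565,
       -0.00451184,  0.08865375]), 'joint_torque': array([-3.78009444e-02, -4.73826778e+01,  1.85850352e+01, -3.52878642e+01,
       -3.10906945e-01,  9.44993575e-02, -1.73980113e+00]), 'ee_pos': array([ 0.50232401, -0.35026601,  0.23299371]), 'eef_rot': array([ 9.62601497e-01,  2.70920707e-01, -3.34913702e-05, -5.72740857e-04]), 'ft_force': array([ 0.62720218, -0.23094851,  0.17255683]), 'torque': array([-0.10376705,  0.10110596,  0.00407578]), 'width': 0.086968629955181}
[{'rect': [121.7, 256.0, 219.1, 346.9], 'score': 0.9}, {'rect': [0.0, 117.9, 105.3, 244.4], 'score': 0.8}, {'rect': [217.1, 125.9, 303.0, 245.7], 'score': 0.72}]
[[223.2, 241.0], [217.1, 124.2], [304.2, 241.2], [306.2, 124.2], [288.2, 246.1], [288.6, 135.4]]
```

View pics/w1.png

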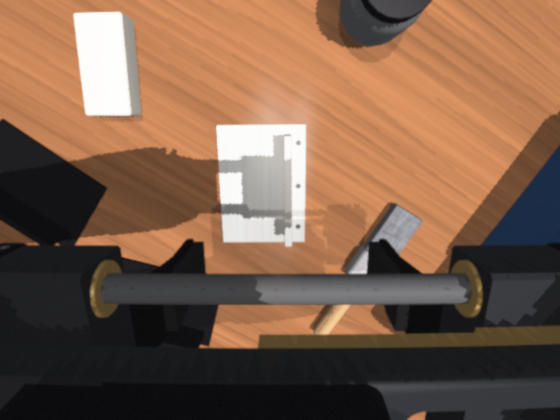

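The wrist picture shows the pale strip with plate corners at about (217,125), (306,125), (222,242) and (304,241), and its rib at x≈289. All are within about 1 px of the positions predicted from the fit. The brush at (385,240) is clear of the fingers. I'll correct the position and descend.

```bash
python3 -m jog '[[-0.56,0.18,3,0,0,0,0.2],[0,0,4,0,0,0,0.2],[0,0,4,0,0,0,0.2],[0,0,4,0,0,0,0.2],[0,0,2,0,0,0,0.2],[0,0,0,0,0,0,0.2],[0,0,0,0,0,0,0.2]]'
python3 - <<'E'
from h import *; from bench import r; import pickle
q=r.read_state(); print(q["joint_positions"].round(3),q["ee_pos"],q["eef_rot"])
c=r.camera("wrist"); cv2.imwrite("pics/w2.png",c["frame"][:,:,::-1])
E
```

```text
time: 6.75
ee_pos: [0.4981, -0.3572, 0.065]
eef_rot: [0.963, 0.269, 0.001, 0.001]
ft_force: [0.1, -0.8, 0.9]
width: 0.0522
[-0.179  0.658  0.988  1.716 -0.608  1.105 -0.026] [ 0.49806625 -0.35722933  0.06501415] [9.63038006e-01 2.69363801e-01 7.08673963e-04 6.62608322e-04]
```

View pics/w2.png

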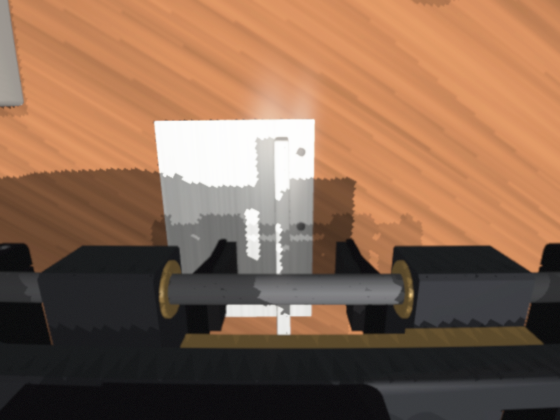

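The rib runs from (281,137) down between the fingers, whose midpoint is at x≈287, so it sits about 2 mm to the left. I'll shift, descend and close.

```bash
python3 -m jog '[[0.15,-0.2,2,0,0,0,0.2],[0,0,2,0,0,0,0.2],[0,0,0.4,0,0,0,0.2],[0,0,0,0,0,0,0.2],[0,0,0,0,0,0,0.2]]'
python3 -m jog '[[0,0,0,0,0,0,-1],[0,0,0,0,0,0,-1],[0,0,0,0,0,0,-1],[0,0,0,0,0,0,-1],[0,0,0,0,0,0,-1],[0,0,0,0,0,0,-1]]' 55
```

```text
time: 7.42
ee_pos: [0.4977, -0.3545, 0.02]
eef_rot: [0.963, 0.269, 0.0, 0.0]
ft_force: [-0.7, -0.4, -0.4]
width: 0.0522
time: 8.18
ee_pos: [0.4976, -0.3542, 0.0195]
eef_rot: [0.963, 0.269, 0.0, 0.0]
ft_force: [0.4, -0.4, 0.3]
width: 0.0077
```

```bash
python3 -m jog '[[0,0,-1,0,0,0,-1],[0,0,-2,0,0,0,-1],[0,0,-3,0,0,0,-1],[0,0,-3,0,0,0,-1],[0,0,-3,0,0,0,-1],[0,0,0,0,0,0,-1]]'
python3 -m jog '[[1.31,-1.93,0,0,0,0,-1],[2.31,-3.93,0,0,0,0,-1],[2.31,-3.93,0,0,0,0,-1],[2.31,-3.93,0,0,0,0,-1],[2.31,-3.93,0,0,0,0,-1],[2.31,-3.93,0,0,0,0,-1],[2.31,-3.93,0,0,0,0,-1],[2.31,-3.93,0,0,0,0,-1],[2.31,-3.93,0,0,0,0,-1],[2.31,-3.93,0,0,0,0,-1],[2.31,-3.93,0,0,0,0,-1],[1,-2,0,0,0,0,-1],[0,0,0,0,0,0,-1]]'
python3 -m jog '[[0,0,0,0,0,0.15,-1],[0,0,0,0,0,0.15,-1],[0,0,0,0,0,0.15,-1],[0,0,0,0,0,0,-1],[0,0,0,0,0,0,-1]]'
python3 - <<'E'
from h import *; from bench import r; import pickle
q=r.read_state(); print(q["joint_positions"].round(3),q["ee_pos"],q["eef_rot"],q["width"])
for n in ("scene","top","wrist"):
    c=r.camera(n); pickle.dump(c,open(f"{n}3.pkl","wb")); cv2.imwrite(f"pics/{n}3.png",c["frame"][:,:,::-1])
E
```

```text
time: 8.93
ee_pos: [0.4985, -0.3553, 0.1428]
eef_rot: [0.963, 0.269, 0.002, 0.001]
ft_force: [0.9, -0.6, -1.8]
width: 0.0076
time: 10.55
ee_pos: [0.4905, 0.1482, 0.1393]
eef_rot: [0.963, 0.27, -0.0, 0.0]
ft_force: [-0.2, -0.5, -2.4]
width: 0.0075
time: 11.18
ee_pos: [0.4909, 0.1462, 0.1396]
eef_rot: [0.999, 0.048, -0.0, -0.0]
ft_force: [-0.6, 0.4, -1.5]
width: 0.0074
[-1.457  0.382  1.292  1.919 -0.405  1.145 -1.484] [0.49092948 0.14622145 0.13958121] [ 9.98830924e-01  4.83402741e-02 -2.76821793e-05 -4.45775041e-05] 0.007434637595463714
```

View pics/wrist3.png

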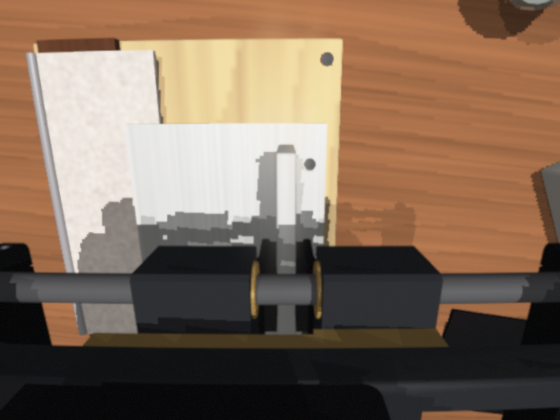

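View pics/scene3.png

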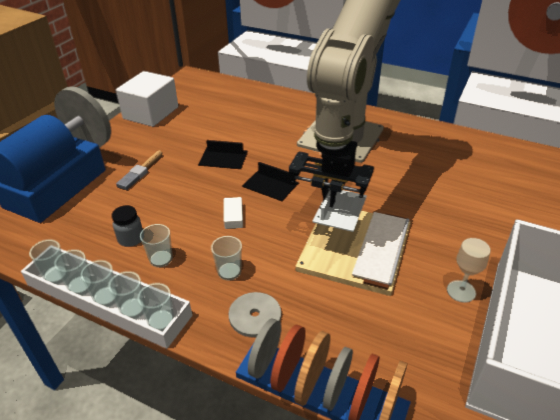

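View pics/top3.png

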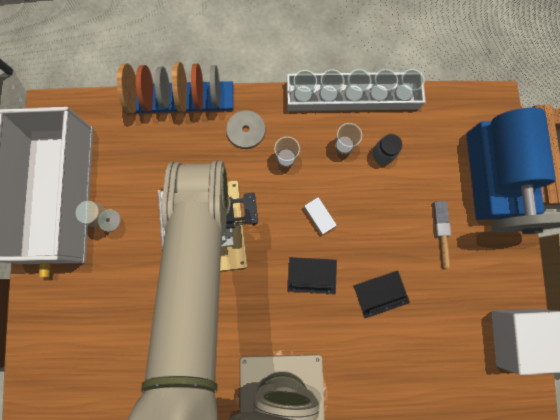

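The strip is held level over the board. In the wrist picture its edge is at x≈130–135, parallel to the plate's free edge at about x=155–165. The bystanders haven't moved. I'll descend while watching joint 3, which is near its range limit.

```bash
python3 -m jog '[[0,0,1.5,0,0,0,-1],[0,0,2,0,0,0,-1],[0,0,2,0,0,0,-1],[0,0,2,0,0,0,-1],[0,0,1.2,0,0,0,-1],[0,0,0,0,0,0,-1],[0,0,0,0,0,0,-1],[0,0,0,0,0,0,-1]]'
cat > st.py <<'E'
from h import *; from bench import r; import pickle,sys
q=r.read_state(); print(q["time"],"q",q["joint_positions"].round(3),"p",q["ee_pos"].round(4),"f",q["ft_force"].round(1),"m",q["torque"].round(2),"w",round(q["width"],4))
from scipy.spatial.transform import Rotation as Ro
R=Ro.from_quat(q["eef_rot"]).as_matrix(); print("tilt",R[:2,2].round(4),"jawyaw",np.arctan2(R[1,1],R[0,1]).round(4))
b=np.array([.4839,.2219]);y=1.6687; d=q["ee_pos"][:2]-b
print("tcp in lap_mouth: x",round(d@[np.cos(y),np.sin(y)]-.02,4),"y",round(d@[-np.sin(y),np.cos(y)],4),"edge x",round(d@[np.cos(y),np.sin(y)]+.06,4))
if len(sys.argv)>1:
  n=sys.argv[1]
  for k in sys.argv[2:]:
    c=r.camera(k); pickle.dump(c,open(f"{k}{n}.pkl","wb")); cv2.imwrite(f"pics/{k}{n}.png",c["frame"][:,:,::-1])
    if k=="scene": crop(c,285,185,425,305,5,f"scenec{n}.png")
E
python3 st.py 4 scene wrist
```

```text
time: 12.32
ee_pos: [0.4913, 0.1475, 0.0531]
eef_rot: [0.999, 0.047, 0.0, -0.0]
ft_force: [0.3, -0.3, -1.4]
width: 0.0078
12.325 q [-1.307  0.501  1.124  1.99  -0.544  0.992 -1.392] p [0.4913 0.1475 0.0531] f [ 0.3 -0.3 -1.4] m [-0.09  0.18 -0.03] w 0.0078
tilt [0.0008 0.0007] jawyaw -1.4758
tcp in lap_mouth: x -0.0948 y -0.0 edge x -0.0148
```

View pics/wrist4.png

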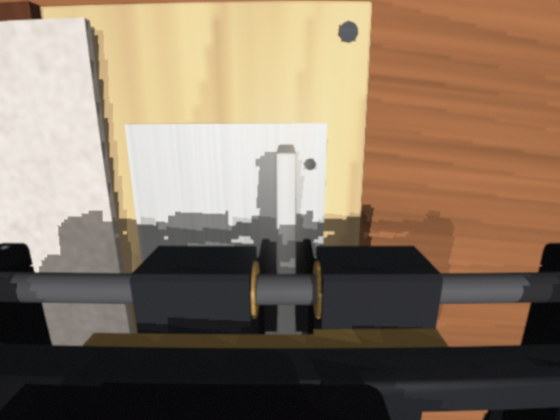

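View pics/scenec4.png

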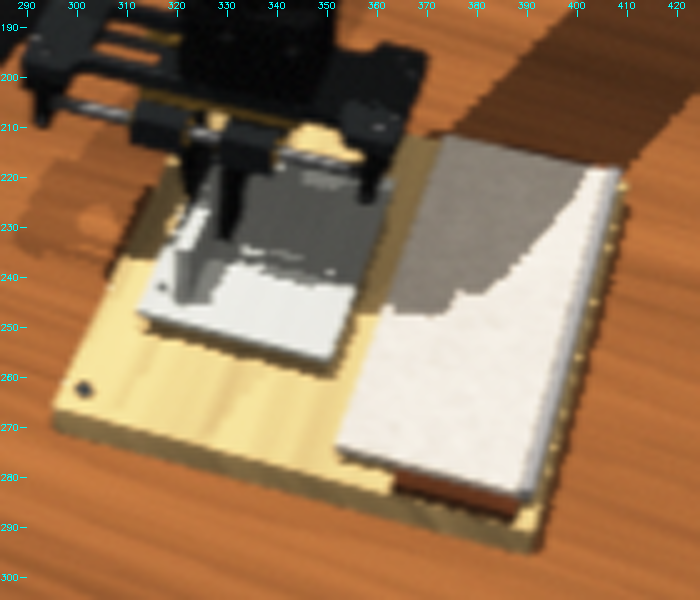

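The strip hovers about 13 mm above the board. Its edge is parallel to the mouth and about 15 mm in front of it, matching scene (350,257) against the plate edge at (353–373). Next I'll lower it to contact.

```bash
python3 -m jog '[[0,0,0.5,0,0,0,-1],[0,0,0.4,0,0,0,-1],[0,0,0.2,0,0,0,-1],[0,0,0,0,0,0,-1],[0,0,0,0,0,0,-1]]'
python3 -m jog '[[0,0,0.15,0,0,0,-1],[0,0,0.1,0,0,0,-1],[0,0,0,0,0,0,-1],[0,0,0,0,0,0,-1]]'; python3 st.py
```

```text
time: 13.05
ee_pos: [0.4909, 0.1472, 0.0416]
eef_rot: [0.999, 0.047, 0.0, -0.0]
ft_force: [-0.6, -0.5, -1.5]
width: 0.0077
time: 13.55
ee_pos: [0.4909, 0.1473, 0.0394]
eef_rot: [0.999, 0.047, -0.0, -0.0]
ft_force: [-2.8, -0.6, 7.7]
width: 0.0075
13.55 q [-1.284  0.521  1.097  1.999 -0.568  0.969 -1.376] p [0.4909 0.1473 0.0394] f [-2.8 -0.6  7.7] m [-0.14  0.87 -0.04] w 0.0075
tilt [-0.0003  0.0006] jawyaw -1.4761
tcp in lap_mouth: x -0.0949 y 0.0003 edge x -0.0149
```

Contact is at z=0.0394 with about 9 N, as predicted. Now I'll slide the strip in along tool -y.

```bash
python3 -m jog '[[0,-0.4,0,0,0,0,-1],[0,-0.4,0,0,0,0,-1],[0,-0.3,0,0,0,0,-1],[0,0,0,0,0,0,-1],[0,0,0,0,0,0,-1]]'; python3 st.py 5 scene wrist
```

```text
time: 14.18
ee_pos: [0.4904, 0.1583, 0.0394]
eef_rot: [0.999, 0.047, 0.001, -0.0]
ft_force: [-0.1, -1.8, 5.4]
width: 0.0078
14.175 q [-1.301  0.526  1.095  1.992 -0.571  0.971 -1.396] p [0.4904 0.1583 0.0394] f [-0.1 -1.8  5.4] m [-0.54  0.14 -0.  ] w 0.0078
tilt [0.0012 0.0002] jawyaw -1.4761
tcp in lap_mouth: x -0.0839 y -0.0003 edge x -0.0039
```

View pics/scenec5.png

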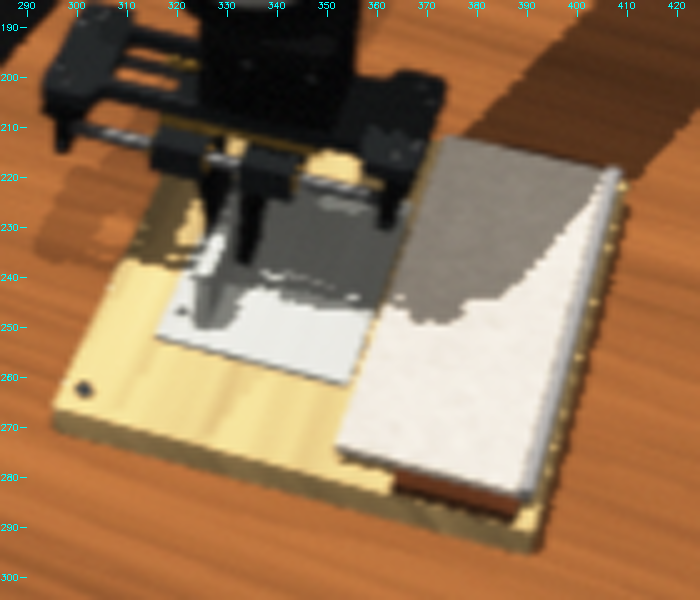

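View pics/wrist5.png

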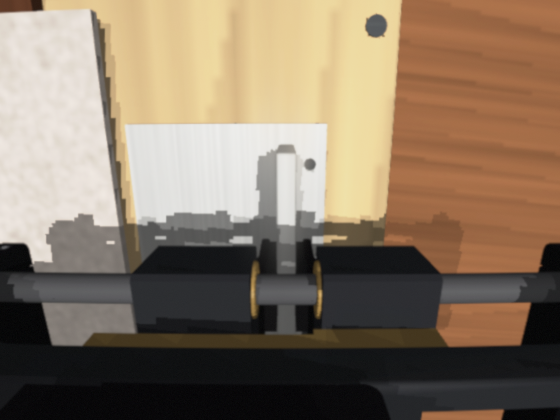

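The strip now lies flat on the board, with no shadow gap, and its edge is about 4 mm short of the plate's edge (scene (355,261)). I'll go on in.

```bash
python3 -m jog '[[0,-0.4,0,0,0,0,-1],[0,-0.4,0,0,0,0,-1],[0,-0.3,0,0,0,0,-1],[0,0,0,0,0,0,-1],[0,0,0,0,0,0,-1]]'; python3 st.py 6 scene
```

```text
time: 14.9
ee_pos: [0.4894, 0.1693, 0.0395]
eef_rot: [0.999, 0.047, 0.001, -0.0]
ft_force: [0.7, -2.1, 5.9]
width: 0.0072
14.9 q [-1.316  0.531  1.092  1.986 -0.575  0.973 -1.415] p [0.4894 0.1693 0.0395] f [ 0.7 -2.1  5.9] m [-0.63  0.13 -0.01] w 0.0072
tilt [0.0012 0.0002] jawyaw -1.4761
tcp in lap_mouth: x -0.0729 y -0.0003 edge x 0.0071
```

View pics/scenec6.png

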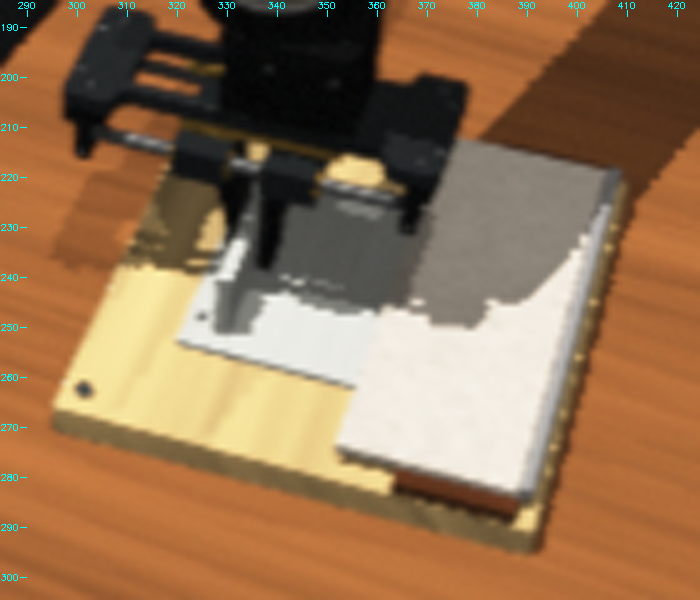

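The edge is now about 7 mm under the plate, at (355,262). The plate's corner at (352,275) hasn't lifted and drag is small (2 N). I'll go on towards the batten, 23 mm further.

```bash
python3 -m jog '[[0,-0.4,0,0,0,0,-1],[0,-0.4,0,0,0,0,-1],[0,-0.4,0,0,0,0,-1],[0,-0.4,0,0,0,0,-1],[0,-0.2,0,0,0,0,-1],[0,0,0,0,0,0,-1],[0,0,0,0,0,0,-1]]'; python3 st.py
python3 -m jog '[[0,-0.15,0,0,0,0,-1],[0,-0.15,0,0,0,0,-1],[0,0,0,0,0,0,-1],[0,0,0,0,0,0,-1]]'; python3 st.py
```

```text
time: 15.82
ee_pos: [0.4877, 0.1871, 0.0394]
eef_rot: [0.999, 0.047, 0.001, 0.0]
ft_force: [1.4, -2.9, 6.2]
width: 0.0075
15.825 q [-1.34   0.541  1.086  1.975 -0.581  0.978 -1.445] p [0.4877 0.1871 0.0394] f [ 1.4 -2.9  6.2] m [-0.69  0.14 -0.  ] w 0.0075
tilt [ 0.0011 -0.    ] jawyaw -1.4762
tcp in lap_mouth: x -0.055 y -0.0004 edge x 0.025
time: 16.32
ee_pos: [0.4874, 0.1899, 0.0394]
eef_rot: [0.999, 0.047, 0.001, 0.0]
ft_force: [0.1, -4.3, 5.5]
width: 0.0076
16.325 q [-1.343  0.543  1.085  1.973 -0.582  0.979 -1.45 ] p [0.4874 0.1899 0.0394] f [ 0.1 -4.3  5.5] m [-0.84  0.11  0.04] w 0.0076
tilt [ 0.0011 -0.0002] jawyaw -1.4763
tcp in lap_mouth: x -0.0522 y -0.0003 edge x 0.0278
```

```bash
python3 -m jog '[[0,-0.1,0,0,0,0,-1],[0,0,0,0,0,0,-1],[0,0,0,0,0,0,-1]]'; python3 -m jog '[[0,-0.1,0,0,0,0,-1],[0,0,0,0,0,0,-1],[0,0,0,0,0,0,-1]]'; python3 -m jog '[[0,-0.1,0,0,0,0,-1],[0,0,0,0,0,0,-1],[0,0,0,0,0,0,-1]]'; python3 st.py
```

```text
time: 16.7
ee_pos: [0.4873, 0.1908, 0.0395]
eef_rot: [0.999, 0.047, 0.001, 0.0]
ft_force: [0.1, -3.7, 6.5]
width: 0.0077
time: 17.08
ee_pos: [0.4872, 0.1917, 0.0394]
eef_rot: [0.999, 0.047, 0.001, 0.0]
ft_force: [0.7, -4.7, 5.9]
width: 0.0079
time: 17.45
ee_pos: [0.4871, 0.1927, 0.0394]
eef_rot: [0.999, 0.047, 0.001, 0.0]
ft_force: [0.2, -3.9, 6.5]
width: 0.0075
17.45 q [-1.347  0.544  1.084  1.971 -0.583  0.98  -1.455] p [0.4871 0.1927 0.0394] f [ 0.2 -3.9  6.5] m [-0.87  0.14 -0.01] w 0.0075
tilt [ 0.0011 -0.0003] jawyaw -1.4766
tcp in lap_mouth: x -0.0493 y -0.0004 edge x 0.0307
```

```bash
python3 -m jog '[[0,-0.1,0,0,0,0,-1],[0,0,0,0,0,0,-1],[0,0,0,0,0,0,-1]]'; python3 -m jog '[[0,-0.1,0,0,0,0,-1],[0,0,0,0,0,0,-1],[0,0,0,0,0,0,-1]]'; python3 st.py 7 scene wrist
```

```text
time: 17.82
ee_pos: [0.4871, 0.1933, 0.0394]
eef_rot: [0.999, 0.047, 0.001, 0.0]
ft_force: [0.0, -5.7, 5.6]
width: 0.0075
time: 18.2
ee_pos: [0.4872, 0.1934, 0.0394]
eef_rot: [0.999, 0.047, 0.001, 0.001]
ft_force: [1.5, -8.1, 7.6]
width: 0.0077
18.2 q [-1.349  0.546  1.085  1.97  -0.582  0.98  -1.459] p [0.4872 0.1934 0.0394] f [ 1.5 -8.1  7.6] m [-1.82 -0.19  0.08] w 0.0077
tilt [ 0.0016 -0.0018] jawyaw -1.4775
tcp in lap_mouth: x -0.0487 y -0.0005 edge x 0.0313
```

View pics/scenec7.png

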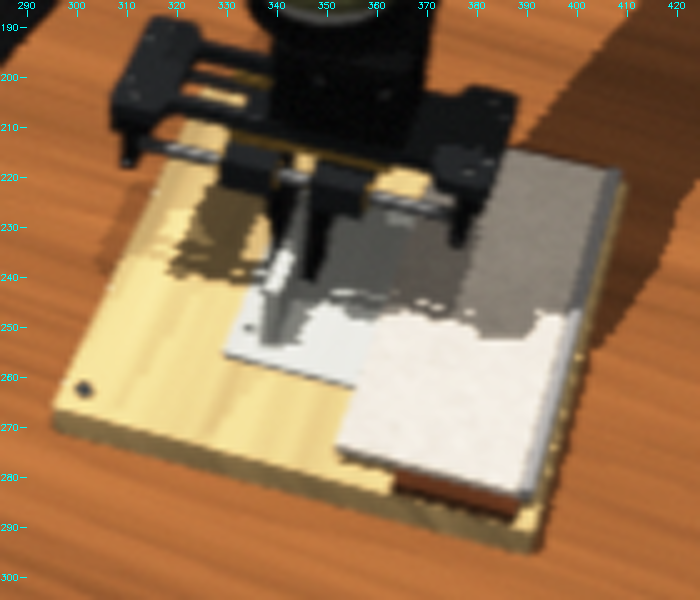

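The strip stalled against the batten at edge x≈0.031, where the lateral force jumped to 8 N. The plate corner at (352,275) is unchanged, so it still lies flat. Now I'll press firmly.

```bash
python3 -m jog '[[0,0,0.1,0,0,0,-1],[0,0,0.1,0,0,0,-1],[0,0,0,0,0,0,-1],[0,0,0,0,0,0,-1]]'; python3 st.py
```

```text
time: 18.8
ee_pos: [0.4873, 0.1934, 0.0393]
eef_rot: [0.999, 0.047, 0.0, 0.0]
ft_force: [-12.3, -12.0, 41.3]
width: 0.0076
18.8 q [-1.346  0.546  1.083  1.969 -0.584  0.982 -1.456] p [0.4873 0.1934 0.0393] f [-12.3 -12.   41.3] m [-2.52  2.91  0.15] w 0.0076
tilt [ 0. -0.] jawyaw -1.4777
tcp in lap_mouth: x -0.0487 y -0.0006 edge x 0.0313
```

Pressing gave 41 N, more than needed, so I'll ease off to about 15–20 N.

```bash
python3 -m jog '[[0,0.02,-0.13,0,0,0,-1],[0,0,0,0,0,0,-1],[0,0,0,0,0,0,-1],[0,0,0,0,0,0,-1]]'; python3 st.py 8 scene wrist; python3 -m jog '[[0,0,0,0,0,0,-1],[0,0,0,0,0,0,-1],[0,0,0,0,0,0,-1],[0,0,0,0,0,0,-1],[0,0,0,0,0,0,-1],[0,0,0,0,0,0,-1]]'; python3 st.py
```

```text
time: 19.3
ee_pos: [0.4872, 0.1934, 0.0394]
eef_rot: [0.999, 0.047, 0.0, 0.001]
ft_force: [-3.8, -9.1, 19.3]
width: 0.0075
19.3 q [-1.348  0.546  1.084  1.969 -0.583  0.981 -1.458] p [0.4872 0.1934 0.0394] f [-3.8 -9.1 19.3] m [-1.98  0.95  0.11] w 0.0075
tilt [ 0.001 -0.001] jawyaw -1.4774
tcp in lap_mouth: x -0.0487 y -0.0005 edge x 0.0313
time: 20.15
ee_pos: [0.4873, 0.1934, 0.0394]
eef_rot: [0.999, 0.047, 0.001, 0.001]
ft_force: [-4.1, -8.8, 17.9]
width: 0.0077
20.15 q [-1.348  0.546  1.084  1.969 -0.583  0.981 -1.457] p [0.4873 0.1934 0.0394] f [-4.1 -8.8 17.9] m [-1.91  0.97  0.15] w 0.0077
tilt [ 0.0011 -0.001 ] jawyaw -1.4774
tcp in lap_mouth: x -0.0487 y -0.0006 edge x 0.0313
```

View pics/scenec8.png

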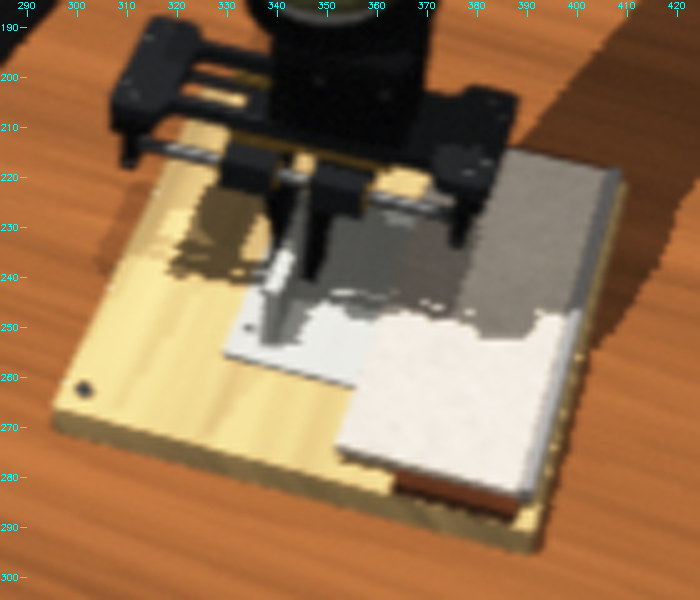

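View pics/wrist8.png

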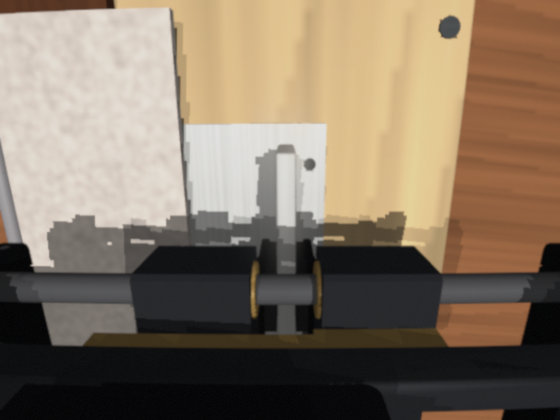

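View pics/scene8.png

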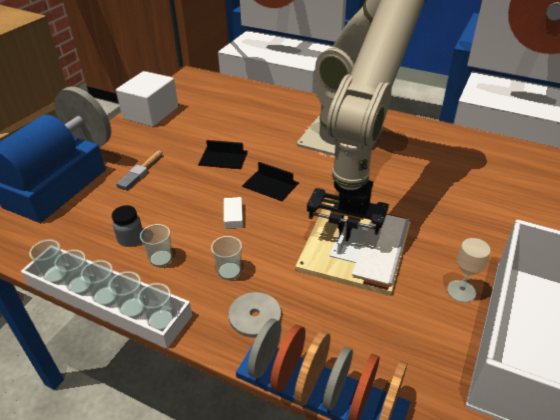

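The strip is home against the batten, flat and still held, with a steady press of about 18 N. The plate is flat and the bystanders stand where they were. I'm handing the job in.

```bash
python3 -c "
from bench import r
print(r.close_job())"; python3 st.py
```

```text
the job is handed in; nothing more can be done
None
the job is handed in; nothing more can be done
```

The aluminium strip is home against the batten under the splash plate, still held by its rib and pressed flat on the board, and I have handed the job in. No verdict was reported.

I picked the strip up by its rib, set it on the board about 15 mm in front of the plate, and slid it in until it stopped.

| Last check (before handing in) | Reading |
|---|---|
| Tuck edge under the plate, from the camera-measured board pose | about 31 mm; the batten is stated at 30 mm, calibration good to about 2 mm |
| Sign of reaching the batten | motion stalled and the sideways force rose to about 8 N |
| Gripper tilt (strip flatness not measured directly) | under 0.002 rad |
| Press on the board, by the wrist force | about 18–19 N, steady for about 0.8 s |
| Grip | 55 N commanded, opening 7.7 mm on the 8 mm rib |
| Splash plate | looked flat and unmoved in the pictures; its angle was not measured |
| Bystanders | looked where they stood at the start |

- **Over-press:** while setting the press, the wrist force briefly reached about 41 N before I eased it back. That was well under the 120 N wrist limit.
- **Not measured:** the strip-to-board and finger contact forces were only inferred from the wrist force and the grip.

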